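Hang the try-on headband and hold the freshener dial at its third click

TASK

Lift the headband with the pink ears off its display stand and drape it over the steel bar of the white air freshener unit so that it hangs there by itself, one leg on each side of the bar. Then turn the unit's spring-return dial clockwise past its first two clicks to the third one, the red three-dot mark and not on to the stop, and hold it: the program finishes while the fingers still hold the dial there, since it springs back when let go. Leave the blue-eared headband and the goods around alone.

Things in the scene. Friction and masses are not known exactly. Their poses are not given: they have to be found in the camera images.
- headband_pink: white rigid plastic headband with pink ears, an upright arch on a display stand: band 24 mm wide (its y), 6 mm thick; inner width 96 mm (its x); legs reach 93 mm below the origin. Origin: middle of the crown's inner (lower) face; z up. 90 to 145 g. Its place and the blue one's may be swapped.
- pink_ears (a point): middle of the root of the pink ears, the handle, 21 mm above the headband's origin, same axes. The solid root is 36 mm along x, 14 mm thick along y, and spans 15 mm above and below this point, right down to the crown; over it two stiff ears splay along x up to 51 mm above this point.
- stand_pink: fixed stand of the pink-eared headband; origin on the table. Its grey padded roll, 76 mm across and 50 mm long along y, top 123 mm above the table, carries the crown; base plate 110 x 70 x 12 mm. Lift the headband at least 110 mm straight up to clear the roll.
- headband_blue: the same headband with blue ears, on its own stand of the same kind, its ears reaching 195 mm above the table; leave alone.
- freshener: white countertop unit fixed to the table, 180 mm along x, 360 mm along y, base top 26 mm high: a hanging bar on its left part (+y), a control box with the dial on its right part (-y). Origin on the table below its middle; yaw varies.
- bar_mid (a point): middle of the axis of the horizontal steel bar, 155 mm above the table, with the unit's axes. The bar lies along y, 14 mm thick, 180 mm between two posts whose end balls stand 2.5 mm above it; 80 mm free either way. A hung headband's origin is about 7 mm above this point.
- dial_axis (a point): centre of the dial on the control box's top face (125 x 115 mm), 85 mm above the table; the unit's axes. Marks round it, angles anticlockwise from x: small dot +0.6 rad (rest), one white dot +0.2 (first click), two white dots -0.2 (second), three red dots -0.6 (third).
- dial_grip (a point): on the dial's axis, 24 mm above the control box: grip point of its bar handle, turning with it. Bar 54 mm long along x, 14 mm thick along y, from 9 to 35 mm above the box, on a 58 mm disc (top 9 mm above the box). The red-striped end (+x) is the pointer and faces away from the robot. Pinch across y from above.
- dial (a joint): dial angle in rad: 0 at rest, growing clockwise seen from above; clicks (detents) at 0.4, 0.8, 1.2; hard stop at 1.55. A spring, 0.07 N m at rest to 0.13 N m at the third click, always drives it back to 0, with about 0.04 N m of click on top; it never stays by itself.
- carrot_pack: clear film pack of orange sugar carrots, 148 x 91 x 41 mm; leave alone.
- pink_soap: pink soap carton, 62 x 86 x 85 mm; leave alone.
- hare: white chocolate hare with yellow bow, 123 mm tall; leave alone.

How it is judged:
By the outcome, as a careful person would: the job done as asked, in the order asked, and still so for the second after the job is handed in, while the arm keeps its last pose, push and grip.
It also fails if it takes over 48 s, if anything falls off the work surface, if the arm or the gripper's body presses on something with over 40 N, if the wrist force passes 120 N, or if a joint passes its speed limit or range.

ROBOT

A 7-joint arm with a two-finger parallel gripper is mounted at the origin on a cart in front of the work surface, level with it; the furniture and walls round the work are solid. World frame = base frame: x ahead of the robot, y to its left, z up, the work surface at z = 0. Lengths are in m, angles in rad, forces in N, time in s.
With the tool pointing down it reaches from about 0.425 to 0.925 m from the base axis. Payload 6.8 kg.
Tool frame: the origin (TCP) lies midway between the tips of the shut fingers; the grasp point (between the pads) lies 19 mm behind it; z points along the fingers, y is the direction in which the jaws open and shut (so a half turn about z gives the same grasp; the last joint's range is limited). The gripper opens to 85 mm and grips with 20 to 120 N. Pads are 22 mm wide; open, the fingers measure 114 mm over their backs; the gripper's body (76 mm by 85 mm) begins 54 mm behind the grasp point. The pads swing forward as they close: fully open they stand 13 mm farther back than shut.
Start: joints at [-1.348, 0.477, 0.022, 1.555, -0.011, 1.109, -0.083], TCP at [0.219, 0.638, 0.231] pointing down, gripper open.
Joint ranges: [-2.96, 2.96], [-0.34, 2.1], [-1.41, 1.46], [0.24, 2.44], [-1.37, 4.51], [0.17, 1.92], [-2.96, 2.96]. Speed limits (rad/s): [2.39, 2.39, 3.14, 3.14, 3.14, 3.14, 3.14].

INTERFACE

Orientations are given as a unit quaternion [x, y, z, w].
In Python, from station import readout, eyes, job gives the robot as it stands. The module is installed in compiled form; this text tells all that it offers.
- The arm moves only by the tool carry_out, never from a script. Its argument "moves" is a list of rows, each an object of numbers: "x", "y", "z": the shift along the tool's x, y, z in units of 0.1 m (1.0 is 0.1 m); "yaw": the turn about the tool's z in units of 180 degrees (1.0 is 180 degrees); "gripper": the closure, from -1 (fully open) to 1 (shut). In form: [{"x": .., "y": .., "z": .., "yaw": .., "gripper": ..}, ...]. A call has 1 to 20 rows; each row is the pose to reach, as a shift and turn from the pose commanded when the call began, along the tool's axes at that moment, turning the shorter way round; what a row does not reach only later rows make up. A row lasts 1/10 s, in which the tool goes at most 50 mm and 8.59 degrees, less where a joint would pass 70% of its speed; a pose out of reach is approached as far as the arm can. A call with a number of a shift or a turn outside -1 to 1 is refused whole. A call with a gripper value outside its range is refused whole. The fingers move at their own pace and stop on an object; "newtons" is the grip in N (left out, the last holds). Time passes only in rows, so rows that repeat a pose let the fingers close. It gives the time, the measured TCP pose, the force and the opening at its end, in the units of the state.
- readout.observe(): the state, without advancing time (a new reading comes with each control period).
- eyes.capture(name): name is "scene" or "top" or "wrist"; returns a dict with "pixels" (480x640x3 uint8, red, green, blue), "K" (3x3 intrinsics, pixels), "world_to_cam" (4x4, takes a point from world to camera coordinates). Camera axes: x right, y down, z forward; pixel columns grow to the right and rows downward; lengths in m; the calibration is good to about 2 mm. A picture is of the moment at which its call begins. There is no depth.
- job.close_job(): hands the job in, once; it reports no verdict.
The state is a dict: "time": time; "joint_pos": joint angles; "joint_vel": joint speeds; "joint_torque": joint torques, N m; "tcp_pos": TCP position; "eef_rot": TCP orientation; "contact_force": force on the tool from outside, world axes, zero at the start; "moment": the same for the moment, N m; "width": finger opening in m.
Only numpy, scipy, OpenCV 4.12 (cv2) and the standard library are available. Lean on these libraries where they do the work, as an engineer would, in place of code of your own. Each camera call takes 0.05 s, during which the arm holds its last target. There are 200 camera calls.

## Working session

There is one attempt and no reset: what is moved stays moved. The work goes in short steps, Python scripts to look and compute and a tool call to move; the robot and the scene stay as the last step left them, time stands still between calls to the robot, and variables do not carry over. Pictures are saved under pics/ and viewed, about 8 in all and at most 12, crops included, and the job is handed in when it is done.

Besides the shell and the picture viewer there is one more tool, called after "Call:" as name([rows], argument=value, ...), one row to a line, values as JSON. carry_out: Moves the arm, as the interface text tells. Shifts and turns lie within -1 to 1; 1 stands for 0.1 m of shift or 180 degrees of turn. Its arguments: {"type":"object","properties":{"moves":{"type":"array"},"newtons":{"type":"number"}},"required":["moves"]}

```bash
mkdir -p pics; cat > h.py <<'E'
import numpy as np, cv2
from station import readout, eyes, job
def cap(n,tag):
    d=eyes.capture(n); im=np.ascontiguousarray(d["pixels"][:,:,::-1]); cv2.imwrite(f"pics/{tag}.png",im)
    np.savez(f"pics/{tag}.npz",im=im,K=d["K"],T=d["world_to_cam"]); return load(tag)
def load(tag):
    z=np.load(f"pics/{tag}.npz"); return z["im"],z["K"],z["T"]
def ray(c,uv):
    _,K,T=c; R=T[:3,:3]; o=-R.T@T[:3,3]; d=R.T@np.linalg.solve(K,[*uv,1]); return o,d/np.linalg.norm(d)
def onz(c,uv,z):
    o,d=ray(c,uv); return o+d*(z-o[2])/d[2]
def tri(c1,p1,c2,p2):
    A=np.zeros((3,3));b=np.zeros(3)
    rs=[ray(c1,p1),ray(c2,p2)]
    for o,d in rs:
        P=np.eye(3)-np.outer(d,d);A+=P;b+=P@o
    x=np.linalg.solve(A,b); return x,[np.linalg.norm((np.eye(3)-np.outer(d,d))@(x-o)) for o,d in rs]
def proj(c,p):
    _,K,T=c; q=K@(T[:3,:3]@np.array(p)+T[:3,3]); return q[:2]/q[2]
E
python3 - <<'E'
from h import *
a=cap("scene","s0");b=cap("top","t0")
for c in(a,b): print(c[1].round(0).tolist(),(-c[2][:3,:3].T@c[2][:3,3]).round(3),c[2][:3,:3].round(2).tolist())
s=readout.observe();print(s)
E
```

```text
[[484.0, 0.0, 325.0], [0.0, 484.0, 241.0], [0.0, 0.0, 1.0]] [-0.342 -0.778  0.669] [[0.68, -0.74, 0.02], [-0.3, -0.29, -0.91], [0.67, 0.61, -0.42]]
[[475.0, 0.0, 313.0], [0.0, 475.0, 241.0], [0.0, 0.0, 1.0]] [0.31  0.016 1.184] [[0.02, -1.0, 0.02], [-0.98, -0.03, -0.2], [0.2, -0.01, -0.98]]
{'time': 0.1, 'joint_pos': array([-1.34814012,  0.47771701,  0.02233985,  1.55638821, -0.01151718,
        1.10931089, -0.08309071]), 'joint_vel': array([-0.00042136, -0.0022128 ,  0.00146159, -0.00356493, -0.0006256 ,
        0.00061792,  0.00012635]), 'joint_torque': array([ 3.83900246e-03, -5.97764182e+01,  1.61317628e+00, -2.81953597e+01,
        1.27425665e-02,  4.95242479e-03,  3.50657061e-06]), 'tcp_pos': array([0.21903679, 0.63788277, 0.23040813]), 'eef_rot': array([ 1.64613502e-01,  9.86357783e-01, -8.43374898e-04, -8.63499546e-05]), 'contact_force': array([-0.26493493, -0.15441555, -0.10625638]), 'moment': array([ 0.0187718 ,  0.03310444, -0.03068135]), 'width': 0.08524953026666841}
```

View pics/s0.png

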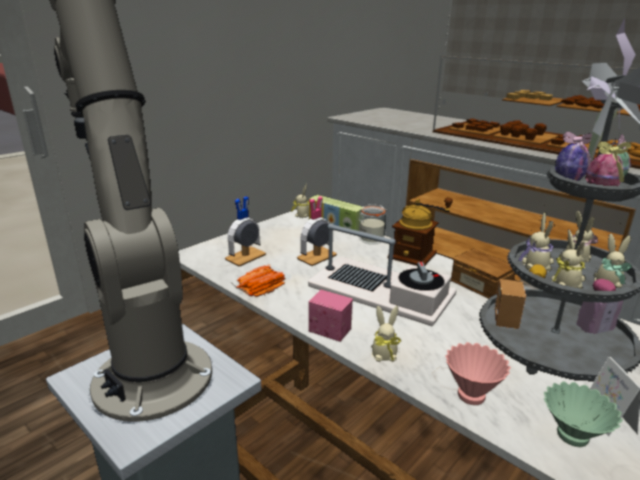

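View pics/t0.png

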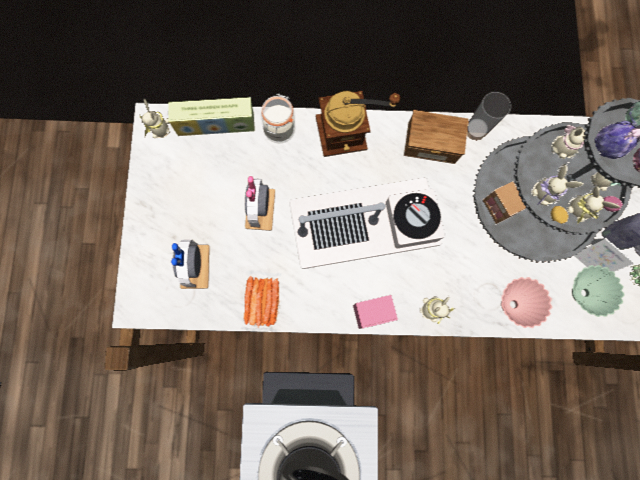

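The top view shows the pink-eared band at about (252,195), the blue one at (180,260), the bar from (302,222) to (380,210) and the dial at (417,216). I'll zoom in on both views to measure.

```bash
python3 - <<'E'
from h import *
a=load("s0");b=load("t0")
x=cv2.resize(b[0][165:275,235:455],None,fx=3.6,fy=3.6,interpolation=cv2.INTER_CUBIC)[:300*2,:]
cv2.imwrite("pics/c1.png",x)
y=cv2.resize(a[0][190:325,290:465],None,fx=4,fy=4,interpolation=cv2.INTER_CUBIC)
cv2.imwrite("pics/c2.png",y)
for n,c in(("s",a),("t",b)):
    hsv=cv2.cvtColor(c[0],cv2.COLOR_BGR2HSV)
    m=cv2.inRange(hsv,(150,90,80),(179,255,255))
    k,l,st,ce=cv2.connectedComponentsWithStats(m)
    print(n,[(st[i].tolist(),ce[i].round(1).tolist()) for i in range(1,k) if st[i,4]>8])
E
```

```text
s [([589, 154, 28, 21, 411], [603.1, 164.8]), ([578, 169, 4, 4, 12], [579.2, 170.3]), ([605, 179, 14, 6, 62], [612.7, 181.8]), ([310, 197, 12, 22, 163], [315.4, 208.6]), ([594, 279, 21, 12, 188], [604.0, 284.7]), ([310, 290, 42, 50, 1618], [329.9, 314.1])]
t [([246, 176, 9, 25, 145], [250.6, 189.0]), ([604, 196, 19, 10, 85], [612.9, 199.8]), ([488, 198, 7, 7, 28], [491.0, 201.4]), ([605, 207, 15, 4, 31], [611.8, 208.9]), ([496, 212, 6, 6, 23], [498.3, 214.6]), ([354, 304, 9, 24, 93], [358.1, 315.8]), ([365, 324, 7, 3, 9], [367.9, 324.7])]
```

View pics/c1.png

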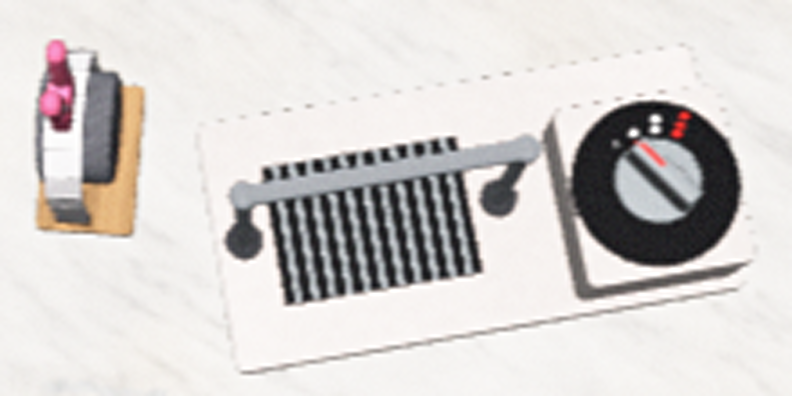

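View pics/c2.png

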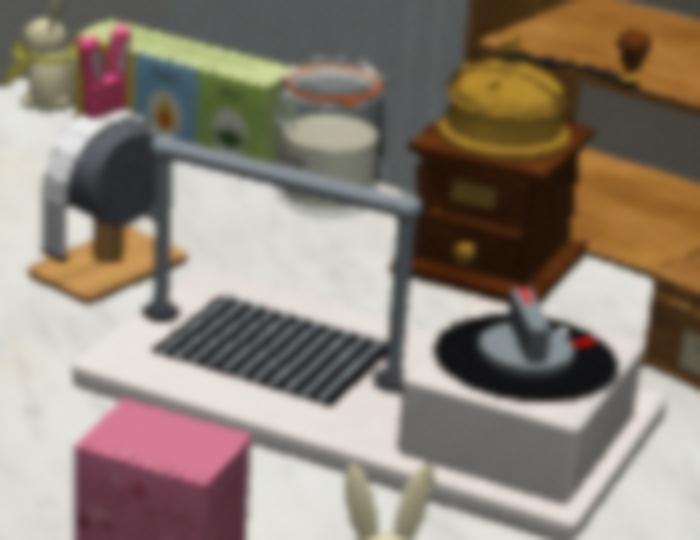

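The crops show the ears at top-view (250,177) and (249,194), the bar's balls at about (302.5,219) and (381.4,206.7), and the dial ring centred at about (417,216). The pointer stripe points at the rest dot.

```bash
cat > m.py <<'E'
from h import *
a=load("s0");b=load("t0")
C=lambda x,y:(x/3.6+235-.36,y/3.6+165-.36); S=lambda x,y:(x/4+290-.38,y/4+190-.38)
yaw=lambda v:np.degrees(np.arctan2(v[1],v[0]))
print("ears tri far",tri(a,S(119,32),b,C(55,47)),"near",tri(a,S(88,36),b,C(50,103)))
p,q=onz(b,C(55,45),.19),onz(b,C(50,103),.19);print("ears z.19",p,q,(p+q)/2,yaw(p-q))
P=[onz(b,C(*k),.012) for k in((143,87),(131,235),(38,228))];print("plate",P,"centre",(P[0]+P[2])/2,yaw(P[0]-P[1]),yaw(P[1]-P[2])+90)
L,R=onz(b,C(243,195),.155),onz(b,C(527,150),.155);print("bar top",L,R,(L+R)/2,np.linalg.norm(L-R),yaw(L-R)-90)
l,_=tri(a,S(163,144),b,C(243,195));r,_=tri(a,S(410,206),b,C(527,150));print("bar tri",l,r,(l+r)/2,yaw(l-r)-90)
g=b[0][185:245,385:450].max(2); m=(g<70).astype(np.uint8)
k,lb,st,ce=cv2.connectedComponentsWithStats(m);i=1+st[1:,4].argmax()
cn=max(cv2.findContours((lb==i).astype(np.uint8),0,1)[0],key=len);e=cv2.fitEllipse(cv2.convexHull(cn));print(e)
d=onz(b,(e[0][0]+385,e[0][1]+185),.0855);print("dial",d)
M=(L+R)/2;print("bar->dial in unit axes yaw check",yaw(M-d)-90,np.linalg.norm((M-d)[:2]))
B=[onz(b,C(*k),.026) for k in((243,373),(743,288))];print("base front edge",B,yaw(B[0]-B[1])-90,np.linalg.norm(B[0]-B[1]))
E
python3 m.py
```

```text
ears tri far (array([0.64773952, 0.1473923 , 0.18982844]), [np.float64(0.0005710547660448018), np.float64(0.000571054766044861)]) near (array([0.61173377, 0.14670936, 0.19566866]), [np.float64(0.00111333148765424), np.float64(0.0011133314876542952)])
ears z.19 [0.64939215 0.14705571 0.19      ] [0.61261169 0.14820014 0.19      ] [0.63100192 0.14762792 0.19      ] -1.7821971540413142
plate [array([0.68065407, 0.10620895, 0.012     ]), array([0.57215491, 0.11019755, 0.012     ]), array([0.57533485, 0.17555837, 0.012     ])] centre [0.62799446 0.14088366 0.012     ] -2.105333259530314 -2.7853639484423383
bar top [0.56752357 0.03050444 0.155     ] [ 0.60156181 -0.14594044  0.155     ] [ 0.58454269 -0.057718    0.155     ] 0.17969807492831255 10.918884088949923
bar tri [0.5666877  0.03035445 0.15876482] [ 0.60238705 -0.14714251  0.15727212] [ 0.58453737 -0.05839403  0.15801847] 11.371984211163863
((31.713802337646484, 30.582054138183594), (44.23139572143555, 46.48685836791992), 119.76953125)
dial [ 0.60075431 -0.24242623  0.0855    ]
bar->dial in unit axes yaw check 5.015927300249629 0.18541830287409528
base front edge [array([0.47467088, 0.02863508, 0.026     ]), array([ 0.54343396, -0.31593651,  0.026     ])] 11.285750049868597 0.35136581979319226
```

Call:
carry_out([
  {"x": -0.45, "y": -0.28, "z": -0.5, "yaw": 0, "gripper": -1},
  {"x": -0.9, "y": -0.55, "z": -0.5, "yaw": 0, "gripper": -1},
  {"x": -0.9, "y": -0.55, "z": -0.5, "yaw": 0, "gripper": -1},
])

```text
time: 0.4
tcp_pos: [0.291, 0.554, 0.2828]
eef_rot: [0.167, 0.986, 0.0, 0.001]
contact_force: [0.9, 0.1, 0.4]
width: 0.0856
```

Call:
carry_out([
  {"x": -0.45, "y": -0.28, "z": 0, "yaw": 0, "gripper": -1},
  {"x": -0.9, "y": -0.55, "z": 0, "yaw": 0, "gripper": -1},
  {"x": -0.9, "y": -0.55, "z": 0, "yaw": 0, "gripper": -1},
])

```text
time: 0.7
tcp_pos: [0.3595, 0.4695, 0.2811]
eef_rot: [0.17, 0.985, -0.001, 0.001]
contact_force: [0.7, 0.2, 0.5]
width: 0.0854
```

Call:
carry_out([
  {"x": -0.45, "y": -0.28, "z": 0, "yaw": 0, "gripper": -1},
  {"x": -0.9, "y": -0.55, "z": 0, "yaw": 0, "gripper": -1},
  {"x": -0.9, "y": -0.55, "z": 0, "yaw": 0, "gripper": -1},
])

```text
time: 1.0
tcp_pos: [0.4259, 0.3881, 0.281]
eef_rot: [0.17, 0.985, -0.001, 0.001]
contact_force: [0.0, 0.4, -0.2]
width: 0.0856
```

Call:
carry_out([
  {"x": -0.45, "y": -0.28, "z": 0, "yaw": 0, "gripper": -1},
  {"x": -0.9, "y": -0.55, "z": 0, "yaw": 0, "gripper": -1},
  {"x": -0.9, "y": -0.55, "z": 0, "yaw": 0, "gripper": -1},
])

```text
time: 1.3
tcp_pos: [0.4925, 0.3066, 0.281]
eef_rot: [0.17, 0.985, -0.002, 0.001]
contact_force: [-0.2, -0.1, 0.1]
width: 0.0858
```

Call:
carry_out([
  {"x": -0.45, "y": -0.28, "z": 0, "yaw": 0, "gripper": -1},
  {"x": -0.9, "y": -0.55, "z": 0, "yaw": -0.093, "gripper": -1},
  {"x": -0.9, "y": -0.55, "z": 0, "yaw": -0.093, "gripper": -1},
  {"x": -0.9, "y": -0.55, "z": 0, "yaw": -0.093, "gripper": -1},
  {"x": -0.9, "y": -0.55, "z": 0, "yaw": -0.093, "gripper": -1},
])

```text
time: 1.8
tcp_pos: [0.5547, 0.2333, 0.2808]
eef_rot: [0.021, 1.0, 0.0, -0.001]
contact_force: [-0.0, 0.1, 0.9]
width: 0.0852
```

Call:
carry_out([
  {"x": -0.4, "y": -0.42, "z": 0, "yaw": 0, "gripper": -1},
  {"x": -0.79, "y": -0.83, "z": 0, "yaw": 0, "gripper": -1},
  {"x": -0.79, "y": -0.83, "z": 0, "yaw": 0, "gripper": -1},
  {"x": -0.79, "y": -0.83, "z": 0, "yaw": 0, "gripper": -1},
  {"x": -0.79, "y": -0.83, "z": 0, "yaw": 0, "gripper": -1},
])

```text
time: 2.3
tcp_pos: [0.6301, 0.1489, 0.2809]
eef_rot: [0.019, 1.0, 0.001, -0.001]
contact_force: [0.2, 0.7, -0.3]
width: 0.0851
```

```bash
python3 - <<'E'
from h import *
w=cap("wrist","w0");s=readout.observe();print(s["tcp_pos"],s["eef_rot"],(-w[2][:3,:3].T@w[2][:3,3]).round(3))
for z in(.144,.195):print([proj(w,(.63+dx,.147,z)).round() for dx in(-.018,0,.018)])
E
```

```text
[0.62985223 0.14939396 0.2809645 ] [ 1.80652670e-02  9.99836340e-01  6.94053977e-04 -6.76615049e-04] [0.548 0.152 0.424]
[array([315., 200.]), array([316., 224.]), array([317., 249.])]
[array([314., 219.]), array([315., 249.]), array([316., 277.])]
```

View pics/w0.png

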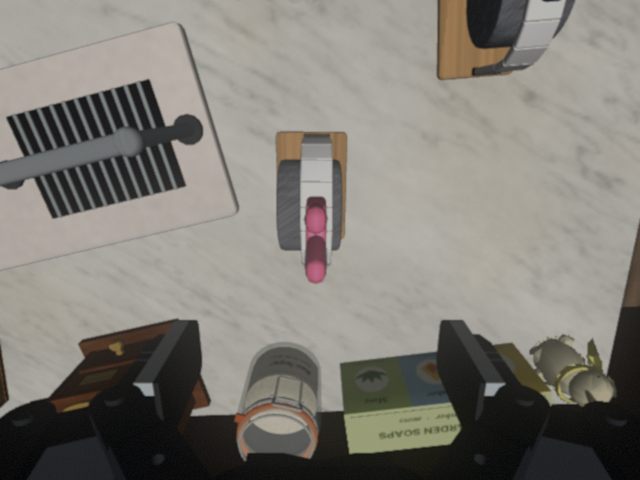

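The wrist view shows the ears at (316,215) and (316,275), within 4 px of the prediction. The root is centred and aligned, so I'll descend and grip just above the crown.

Call:
carry_out([
  {"x": 0, "y": -0.02, "z": 0.4, "yaw": 0, "gripper": -1},
  {"x": 0, "y": -0.02, "z": 0.8, "yaw": 0, "gripper": -1},
  {"x": 0, "y": -0.02, "z": 0.8, "yaw": 0, "gripper": -1},
  {"x": 0, "y": -0.02, "z": 0.8, "yaw": 0, "gripper": -1},
])

```text
time: 2.75
tcp_pos: [0.6303, 0.1461, 0.2017]
eef_rot: [0.018, 1.0, 0.0, -0.001]
contact_force: [1.3, -0.5, 0.9]
width: 0.0854
```

Call:
carry_out([
  {"x": 0, "y": 0, "z": 0.35, "yaw": 0, "gripper": -1},
  {"x": 0, "y": 0, "z": 0.69, "yaw": 0, "gripper": -1},
  {"x": 0, "y": 0, "z": 0.69, "yaw": 0, "gripper": -1},
  {"x": 0, "y": 0, "z": 0.69, "yaw": 0, "gripper": -1},
])

```text
time: 3.15
tcp_pos: [0.6322, 0.1451, 0.1346]
eef_rot: [0.019, 1.0, 0.0, 0.001]
contact_force: [0.3, 0.7, 0.5]
width: 0.0851
```

Call:
carry_out([
  {"x": 0, "y": 0, "z": 0, "yaw": 0, "gripper": 1},
  {"x": 0, "y": 0, "z": 0, "yaw": 0, "gripper": 1},
  {"x": 0, "y": 0, "z": 0, "yaw": 0, "gripper": 1},
  {"x": 0, "y": 0, "z": 0, "yaw": 0, "gripper": 1},
  {"x": 0, "y": 0, "z": 0, "yaw": 0, "gripper": 1},
  {"x": 0, "y": 0, "z": 0, "yaw": 0, "gripper": 1},
  {"x": 0, "y": 0, "z": 0, "yaw": 0, "gripper": 1},
  {"x": 0, "y": 0, "z": 0, "yaw": 0, "gripper": 1},
], newtons=50)

```text
time: 3.95
tcp_pos: [0.6314, 0.1444, 0.1328]
eef_rot: [0.019, 1.0, 0.0, 0.0]
contact_force: [-0.2, 0.4, 5.3]
width: 0.0129
```

Call:
carry_out([
  {"x": 0, "y": 0, "z": -0.1, "yaw": 0, "gripper": 1},
  {"x": 0, "y": 0, "z": -0.3, "yaw": 0, "gripper": 1},
  {"x": 0, "y": 0, "z": -0.55, "yaw": 0, "gripper": 1},
  {"x": 0, "y": 0, "z": -0.8, "yaw": 0, "gripper": 1},
  {"x": 0, "y": 0, "z": -0.9, "yaw": 0, "gripper": 1},
  {"x": 0, "y": 0, "z": -0.9, "yaw": 0, "gripper": 1},
])

```text
time: 4.55
tcp_pos: [0.6319, 0.1442, 0.2237]
eef_rot: [0.019, 1.0, 0.0, 0.001]
contact_force: [-0.3, 0.3, -2.3]
width: 0.0132
```

Call:
carry_out([
  {"x": 0, "y": 0, "z": -0.2, "yaw": 0, "gripper": 1},
  {"x": 0, "y": 0, "z": -0.5, "yaw": 0, "gripper": 1},
  {"x": 0, "y": 0, "z": -0.8, "yaw": 0, "gripper": 1},
  {"x": 0, "y": 0, "z": -0.9, "yaw": 0, "gripper": 1},
  {"x": 0, "y": 0, "z": -0.9, "yaw": 0, "gripper": 1},
  {"x": 0, "y": 0, "z": -0.9, "yaw": 0, "gripper": 1},
])

```text
time: 5.15
tcp_pos: [0.6302, 0.144, 0.31]
eef_rot: [0.019, 1.0, -0.0, -0.001]
contact_force: [-0.7, 0.1, -1.8]
width: 0.013
```

```bash
python3 - <<'E'
from h import *
a=cap("scene","s1");w=cap("wrist","w1");s=readout.observe();print(s)
x=np.hstack([cv2.resize(a[0][100:280,220:420],(400,360)),cv2.resize(w[0],(400,300)) if 0 else cv2.resize(w[0][:, 50:583],(400,360))]);cv2.imwrite("pics/c3.png",x)
E
```

```text
{'time': 5.25, 'joint_pos': array([-0.49250085,  0.37690798,  0.23477014,  1.54253241, -0.09055809,
        1.23657175,  1.28872318]), 'joint_vel': array([ 0.00043047, -0.0047206 ,  0.00128918, -0.00767717, -0.00025897,
        0.00137924, -0.00151011]), 'joint_torque': array([ 5.02750045e-02, -5.48524010e+01,  3.83242071e+00, -3.04251981e+01,
        1.70378457e-02,  1.61276243e-03,  9.36127399e-04]), 'tcp_pos': array([0.63016769, 0.14402926, 0.30986633]), 'eef_rot': array([ 1.92489506e-02,  9.99812998e-01, -6.23986333e-04, -1.74884545e-03]), 'contact_force': array([-0.08525872, -0.68278543, -1.06329638]), 'moment': array([-0.03472917,  0.02244289, -0.03588552]), 'width': 0.013200873895141248}
```

View pics/c3.png

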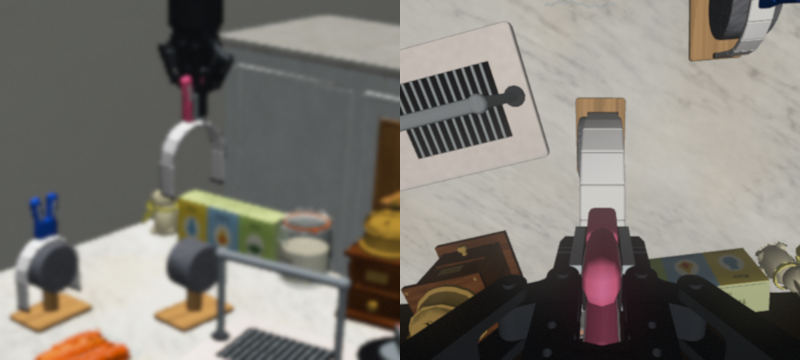

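The headband is held upright, the stand is empty, and the legs are well clear of the bar height. Next I'll carry it over the bar.

Call:
carry_out([
  {"x": 0.04, "y": -0.2, "z": 0, "yaw": 0, "gripper": 1},
  {"x": 0.09, "y": -0.5, "z": 0, "yaw": 0, "gripper": 1},
  {"x": 0.17, "y": -0.9, "z": 0, "yaw": 0, "gripper": 1},
  {"x": 0.17, "y": -0.9, "z": 0, "yaw": 0, "gripper": 1},
])

```text
time: 5.65
tcp_pos: [0.6092, 0.0458, 0.3118]
eef_rot: [0.024, 1.0, -0.002, -0.001]
contact_force: [0.1, -0.3, -0.9]
width: 0.0137
```

Call:
carry_out([
  {"x": 0.09, "y": -0.45, "z": 0, "yaw": 0, "gripper": 1},
  {"x": 0.17, "y": -0.9, "z": 0, "yaw": -0.03, "gripper": 1},
  {"x": 0.17, "y": -0.9, "z": 0, "yaw": -0.0745, "gripper": 1},
  {"x": 0.17, "y": -0.9, "z": 0, "yaw": -0.0745, "gripper": 1},
  {"x": 0.17, "y": -0.9, "z": 0, "yaw": -0.0745, "gripper": 1},
  {"x": 0.17, "y": -0.9, "z": 0, "yaw": -0.0745, "gripper": 1},
])

```text
time: 6.25
tcp_pos: [0.5902, -0.0331, 0.3118]
eef_rot: [-0.097, 0.995, 0.0, -0.0]
contact_force: [0.1, 0.1, -1.3]
width: 0.0132
```

Call:
carry_out([
  {"x": 0.1, "y": -0.23, "z": 0.0, "yaw": 0, "gripper": 1},
  {"x": 0.1, "y": -0.23, "z": 0.2, "yaw": 0, "gripper": 1},
  {"x": 0.1, "y": -0.23, "z": 0.35, "yaw": 0, "gripper": 1},
  {"x": 0.1, "y": -0.23, "z": 0.35, "yaw": 0, "gripper": 1},
  {"x": 0.1, "y": -0.23, "z": 0.35, "yaw": 0, "gripper": 1},
])

```text
time: 6.75
tcp_pos: [0.5851, -0.0579, 0.2773]
eef_rot: [-0.098, 0.995, 0.0, -0.0]
contact_force: [0.4, -0.3, -2.0]
width: 0.0129
```

```bash
python3 - <<'E'
from h import *
a=cap("scene","s2");w=cap("wrist","w2");print(readout.observe()["tcp_pos"])
x=np.hstack([cv2.resize(a[0][140:320,270:470],(400,360)),cv2.resize(w[0][:, 50:583],(400,360))]);cv2.imwrite("pics/c4.png",x)
E
```

```text
[ 0.58558265 -0.05832273  0.27817043]
```

View pics/c4.png

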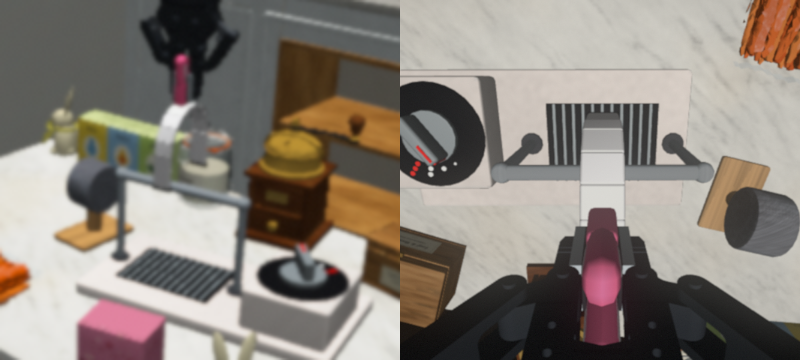

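The band is centred over the bar and square to it, so I'll lower it.

Call:
carry_out([
  {"x": 0, "y": 0, "z": 0.2, "yaw": 0, "gripper": 1},
  {"x": 0, "y": 0, "z": 0.4, "yaw": 0, "gripper": 1},
  {"x": 0, "y": 0, "z": 0.65, "yaw": 0, "gripper": 1},
  {"x": 0, "y": 0, "z": 0.85, "yaw": 0, "gripper": 1},
  {"x": 0, "y": 0, "z": 0.95, "yaw": 0, "gripper": 1},
  {"x": 0, "y": 0, "z": 0.98, "yaw": 0, "gripper": 1},
  {"x": 0, "y": 0, "z": 0.98, "yaw": 0, "gripper": 1},
])

```text
time: 7.55
tcp_pos: [0.5854, -0.0588, 0.1799]
eef_rot: [-0.098, 0.995, -0.0, 0.0]
contact_force: [-0.7, -0.0, -1.2]
width: 0.013
```

Call:
carry_out([
  {"x": 0, "y": 0, "z": 0.02, "yaw": 0, "gripper": 1},
  {"x": 0, "y": 0, "z": 0.04, "yaw": 0, "gripper": 1},
  {"x": 0, "y": 0, "z": 0.06, "yaw": 0, "gripper": 1},
  {"x": 0, "y": 0, "z": 0.06, "yaw": 0, "gripper": 1},
])

```text
time: 7.95
tcp_pos: [0.5848, -0.0588, 0.1733]
eef_rot: [-0.098, 0.995, 0.0, -0.0]
contact_force: [-0.1, -0.5, -1.4]
width: 0.0132
```

Call:
carry_out([
  {"x": 0, "y": 0, "z": 0.01, "yaw": 0, "gripper": 1},
  {"x": 0, "y": 0, "z": 0.02, "yaw": 0, "gripper": 1},
  {"x": 0, "y": 0, "z": 0.02, "yaw": 0, "gripper": 1},
])

```text
time: 8.25
tcp_pos: [0.585, -0.0589, 0.1717]
eef_rot: [-0.098, 0.995, 0.0, 0.0]
contact_force: [-1.6, 0.6, 2.3]
width: 0.013
```

Contact is felt at the expected height, so I'll release and rise a little.

Call:
carry_out([
  {"x": 0, "y": 0, "z": 0, "yaw": 0, "gripper": 0.5},
  {"x": 0, "y": 0, "z": 0, "yaw": 0, "gripper": 0.3},
  {"x": 0, "y": 0, "z": 0, "yaw": 0, "gripper": 0},
  {"x": 0, "y": 0, "z": 0, "yaw": 0, "gripper": -0.5},
  {"x": 0, "y": 0, "z": 0, "yaw": 0, "gripper": -0.5},
  {"x": 0, "y": 0, "z": 0, "yaw": 0, "gripper": -0.5},
])

```text
time: 8.85
tcp_pos: [0.5849, -0.0589, 0.1712]
eef_rot: [-0.098, 0.995, 0.0, -0.0]
contact_force: [-0.2, 1.0, -0.3]
width: 0.064
```

```bash
python3 - <<'E'
from h import *
a=cap("scene","s3");w=cap("wrist","w3");s=readout.observe();print(s["tcp_pos"],s["contact_force"],s["width"],s["joint_pos"])
x=np.hstack([cv2.resize(a[0][140:320,270:470],(400,360)),cv2.resize(w[0][:, 50:583],(400,360))]);cv2.imwrite("pics/c5.png",x)
E
```

```text
[ 0.58487799 -0.05888391  0.17127005] [ 0.3141074   0.23769533 -0.3154143 ] 0.06430082645559802 [-0.19951368  0.40422339  0.24944146  1.84221256 -0.12330719  0.91012435
  1.87263188]
```

View pics/c5.png

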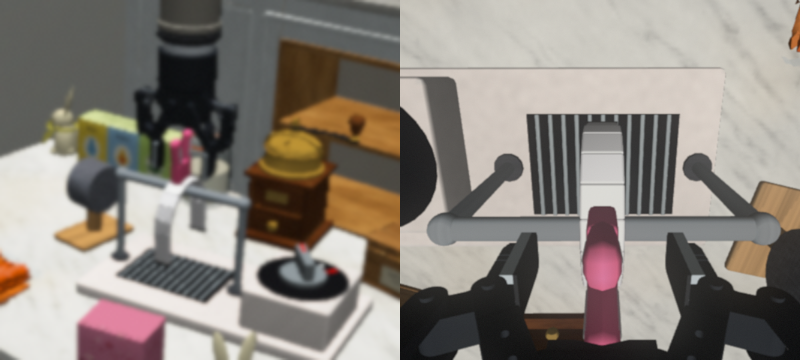

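The headband hangs freely across the bar. I'll rise straight up, then move over the dial and rotate. I'm taking the half-turn grasp because it keeps joint 7 far from its limit.

Call:
carry_out([
  {"x": 0, "y": 0, "z": -0.05, "yaw": 0, "gripper": -0.7},
  {"x": 0, "y": 0, "z": -0.25, "yaw": 0, "gripper": -0.7},
  {"x": 0, "y": 0, "z": -0.5, "yaw": 0, "gripper": -0.7},
  {"x": 0, "y": 0, "z": -0.8, "yaw": 0, "gripper": -0.7},
  {"x": 0, "y": 0, "z": -0.8, "yaw": 0, "gripper": -0.7},
])

```text
time: 9.45
tcp_pos: [0.5874, -0.0593, 0.256]
eef_rot: [-0.097, 0.995, -0.0, 0.004]
contact_force: [0.7, -0.2, 0.0]
width: 0.073
```

Call:
carry_out([
  {"x": 0, "y": 0, "z": -0.3, "yaw": 0, "gripper": -0.7},
  {"x": 0, "y": 0, "z": -0.5, "yaw": 0, "gripper": -0.7},
  {"x": 0, "y": 0, "z": -0.5, "yaw": 0, "gripper": -0.7},
])

```text
time: 9.75
tcp_pos: [0.5864, -0.0591, 0.3043]
eef_rot: [-0.097, 0.995, -0.0, 0.003]
contact_force: [-0.3, 0.4, 0.8]
width: 0.0723
```

Call:
carry_out([
  {"x": 0.05, "y": -0.45, "z": 0, "yaw": 0, "gripper": -0.7},
  {"x": 0.1, "y": -0.91, "z": 0, "yaw": 0, "gripper": -0.7},
  {"x": 0.1, "y": -0.91, "z": 0, "yaw": 0, "gripper": -0.7},
])

```text
time: 10.05
tcp_pos: [0.5911, -0.1584, 0.3005]
eef_rot: [-0.092, 0.996, -0.002, -0.001]
contact_force: [-0.8, -0.1, -0.1]
width: 0.0723
```

Call:
carry_out([
  {"x": 0.05, "y": -0.45, "z": 0, "yaw": 0.1, "gripper": -0.7},
  {"x": 0.1, "y": -0.91, "z": 0, "yaw": 0.809, "gripper": -0.7},
  {"x": 0.1, "y": -0.91, "z": 0, "yaw": 0.809, "gripper": -0.7},
  {"x": 0.1, "y": -0.91, "z": 0, "yaw": 0.809, "gripper": -0.7},
  {"x": 0.1, "y": -0.91, "z": 0, "yaw": 0.809, "gripper": -0.7},
  {"x": 0.1, "y": -0.91, "z": 0, "yaw": 0.809, "gripper": -0.7},
  {"x": 0.1, "y": -0.91, "z": 0, "yaw": 0.809, "gripper": -0.7},
  {"x": 0.1, "y": -0.91, "z": 0, "yaw": 0.809, "gripper": -0.7},
  {"x": 0.1, "y": -0.91, "z": 0, "yaw": 0.809, "gripper": -0.7},
  {"x": 0.1, "y": -0.91, "z": 0, "yaw": 0.809, "gripper": -0.7},
  {"x": 0.1, "y": -0.91, "z": 0, "yaw": 0.809, "gripper": -0.7},
  {"x": 0.1, "y": -0.91, "z": 0, "yaw": 0.809, "gripper": -0.7},
  {"x": 0.1, "y": -0.91, "z": 0, "yaw": 0.809, "gripper": -0.7},
  {"x": 0.1, "y": -0.91, "z": 0, "yaw": 0.809, "gripper": -0.7},
  {"x": 0.1, "y": -0.91, "z": 0, "yaw": 0.809, "gripper": -0.7},
  {"x": 0.1, "y": -0.91, "z": 0, "yaw": 0.809, "gripper": -0.7},
  {"x": 0.1, "y": -0.91, "z": 0, "yaw": 0.809, "gripper": -0.7},
  {"x": 0.1, "y": -0.91, "z": 0, "yaw": 0.809, "gripper": -0.7},
  {"x": 0.1, "y": -0.91, "z": 0, "yaw": 0.809, "gripper": -0.7},
  {"x": 0.1, "y": -0.91, "z": 0, "yaw": 0.809, "gripper": -0.7},
])

```text
time: 12.05
tcp_pos: [0.6004, -0.2412, 0.3009]
eef_rot: [0.921, 0.389, -0.0, -0.0]
contact_force: [0.1, 0.2, 0.8]
width: 0.0723
```

```bash
python3 - <<'E'
from h import *
w=cap("wrist","w4");a=cap("scene","s4");s=readout.observe();print(s["tcp_pos"],s["eef_rot"],s["joint_pos"])
print(proj(w,(.6008,-.2424,.0855)),proj(w,(.6008,-.2424,.12)))
x=np.hstack([cv2.resize(a[0][140:320,270:470],(400,360)),cv2.resize(w[0][:, 50:583],(400,360))]);cv2.imwrite("pics/c6.png",x)
E
```

```text
[ 0.60052546 -0.24135868  0.30122614] [ 9.21654404e-01  3.88011784e-01  6.11240760e-05 -1.00898858e-04] [-0.3304487   0.50296502  0.91083461  1.58497731 -0.41201228  1.25790612
 -0.12462682]
[320.40722857 199.76211629] [320.56311847 209.36972133]
```

View pics/c6.png

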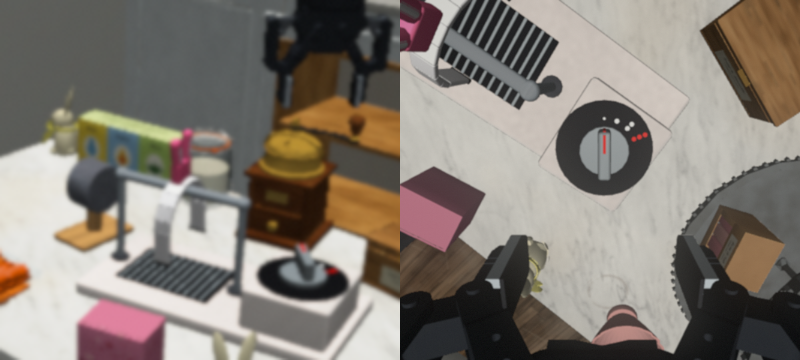

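The headband is still hanging. In the wrist view the dial ring is centred at about (322,196) and the handle is parallel to the pads. I'll refine the dial centre numerically.

```bash
python3 - <<'E'
from h import *
from scipy.spatial.transform import Rotation as R
w=load("w4"); y0,x0=120,240
m=(w[0][y0:270,x0:400].max(2)<70).astype(np.uint8)
k,lb,st,ce=cv2.connectedComponentsWithStats(m);i=1+st[1:,4].argmax()
cn=max(cv2.findContours((lb==i).astype(np.uint8),0,1)[0],key=len);e=cv2.fitEllipse(cv2.convexHull(cn));print(e)
d=onz(w,(e[0][0]+x0,e[0][1]+y0),.0855);print("dial",d)
hsv=cv2.cvtColor(w[0],cv2.COLOR_BGR2HSV)[y0:270,x0:400];m=(cv2.inRange(hsv,(0,150,120),(8,255,255))|cv2.inRange(hsv,(172,150,120),(179,255,255)))
k,lb,st,ce=cv2.connectedComponentsWithStats(m)
for i in range(1,k):
    if st[i,4]>5:
        P=[onz(w,ce[i]+[x0,y0],z) for z in(.0855,.12)];print(st[i],[(p.round(4),np.degrees(np.arctan2(*(p-d)[1::-1])).round(1)) for p in P])
s=readout.observe();r=R.from_quat(s["eef_rot"])
t=np.array([*((d[:2]+np.array([.6008,-.2424]))/2),.098]);print("tool shift",r.inv().apply(t-s["tcp_pos"]),"tool y ang",np.degrees(np.arctan2(*r.apply([0,1,0])[1::-1])))
E
```

```text
((81.69209289550781, 76.52738189697266), (124.74302673339844, 127.13059997558594), 91.88809967041016)
dial [ 0.60364757 -0.24109782  0.0855    ]
[133  56   7   7  35] [(array([ 0.6483, -0.2632,  0.0855]), np.float64(-26.3)), (array([ 0.6492, -0.2555,  0.12  ]), np.float64(-17.5))]
[126  59   7   7  37] [(array([ 0.6419, -0.2605,  0.0855]), np.float64(-26.9)), (array([ 0.6434, -0.253 ,  0.12  ]), np.float64(-16.7))]
[81 61  3 23 69] [(array([ 0.6067, -0.2384,  0.0855]), np.float64(42.1)), (array([ 0.6115, -0.233 ,  0.12  ]), np.float64(45.8))]
[118  62   7   7  35] [(array([ 0.6356, -0.2578,  0.0855]), np.float64(-27.7)), (array([ 0.6377, -0.2506,  0.12  ]), np.float64(-15.6))]
tool shift [0.00086904 0.00151558 0.2032261 ] tool y ang -44.33831237461855
```

Call:
carry_out([
  {"x": 0.01, "y": 0.015, "z": 0.4, "yaw": 0, "gripper": -0.7},
  {"x": 0.01, "y": 0.015, "z": 0.8, "yaw": 0, "gripper": -0.7},
  {"x": 0.01, "y": 0.015, "z": 1.0, "yaw": 0, "gripper": -0.7},
  {"x": 0.01, "y": 0.015, "z": 1.0, "yaw": 0, "gripper": -0.7},
])

```text
time: 12.55
tcp_pos: [0.6007, -0.2404, 0.1981]
eef_rot: [0.922, 0.388, -0.002, -0.002]
contact_force: [-0.5, 1.3, 0.0]
width: 0.0723
```

Call:
carry_out([
  {"x": 0, "y": 0, "z": 0.3, "yaw": 0, "gripper": -0.7},
  {"x": 0, "y": 0, "z": 0.6, "yaw": 0, "gripper": -0.7},
  {"x": 0, "y": 0, "z": 0.9, "yaw": 0, "gripper": -0.7},
  {"x": 0, "y": 0, "z": 1.0, "yaw": 0, "gripper": -0.7},
  {"x": 0, "y": 0, "z": 1.0, "yaw": 0, "gripper": -0.7},
  {"x": 0, "y": 0, "z": 1.0, "yaw": 0, "gripper": -0.7},
])

```text
time: 13.15
tcp_pos: [0.6034, -0.2425, 0.1032]
eef_rot: [0.922, 0.387, 0.001, 0.001]
contact_force: [0.5, -1.0, 0.5]
width: 0.0727
```

Call:
carry_out([
  {"x": 0, "y": 0, "z": 0.05, "yaw": 0, "gripper": -0.7},
  {"x": 0, "y": 0, "z": 0.05, "yaw": 0, "gripper": 1},
  {"x": 0, "y": 0, "z": 0.05, "yaw": 0, "gripper": 1},
  {"x": 0, "y": 0, "z": 0.05, "yaw": 0, "gripper": 1},
  {"x": 0, "y": 0, "z": 0.05, "yaw": 0, "gripper": 1},
  {"x": 0, "y": 0, "z": 0.05, "yaw": 0, "gripper": 1},
  {"x": 0, "y": 0, "z": 0.05, "yaw": 0, "gripper": 1},
  {"x": 0, "y": 0, "z": 0.05, "yaw": 0, "gripper": 1},
], newtons=60)

```text
time: 13.95
tcp_pos: [0.6029, -0.2421, 0.0968]
eef_rot: [0.922, 0.387, 0.0, 0.001]
contact_force: [1.4, -1.9, 3.1]
width: 0.0129
```

```bash
python3 - <<'E'
from h import *
s=readout.observe();print(s["tcp_pos"],s["eef_rot"],s["contact_force"],s["moment"],s["width"],s["joint_pos"])
E
```

```text
[ 0.60291823 -0.24211554  0.09676263] [9.21951234e-01 3.87305321e-01 4.08981253e-04 5.86590590e-04] [ 1.39659382 -1.88518546  3.10367169] [-0.2468576  -0.28809896  0.11260239] 0.01292226060730339 [-0.2249517   0.70636764  0.75154891  1.76543662 -0.59550064  0.91028981
  0.01092687]
```

Call:
carry_out([
  {"x": 0, "y": 0, "z": 0, "yaw": 0.03, "gripper": 1},
  {"x": 0, "y": 0, "z": 0, "yaw": 0.06, "gripper": 1},
  {"x": 0, "y": 0, "z": 0, "yaw": 0.09, "gripper": 1},
  {"x": 0, "y": 0, "z": 0, "yaw": 0.12, "gripper": 1},
  {"x": 0, "y": 0, "z": 0, "yaw": 0.15, "gripper": 1},
  {"x": 0, "y": 0, "z": 0, "yaw": 0.18, "gripper": 1},
  {"x": 0, "y": 0, "z": 0, "yaw": 0.21, "gripper": 1},
  {"x": 0, "y": 0, "z": 0, "yaw": 0.24, "gripper": 1},
  {"x": 0, "y": 0, "z": 0, "yaw": 0.27, "gripper": 1},
  {"x": 0, "y": 0, "z": 0, "yaw": 0.3, "gripper": 1},
  {"x": 0, "y": 0, "z": 0, "yaw": 0.33, "gripper": 1},
  {"x": 0, "y": 0, "z": 0, "yaw": 0.355, "gripper": 1},
  {"x": 0, "y": 0, "z": 0, "yaw": 0.372, "gripper": 1},
  {"x": 0, "y": 0, "z": 0, "yaw": 0.382, "gripper": 1},
  {"x": 0, "y": 0, "z": 0, "yaw": 0.382, "gripper": 1},
  {"x": 0, "y": 0, "z": 0, "yaw": 0.382, "gripper": 1},
])

```text
time: 15.55
tcp_pos: [0.6033, -0.2437, 0.0968]
eef_rot: [0.98, -0.201, 0.002, 0.002]
contact_force: [3.8, -6.3, -0.8]
width: 0.0127
```

```bash
python3 - <<'E'
from h import *
w=cap("wrist","w5");a=cap("scene","s5");b=cap("top","t5");s=readout.observe()
q=s["eef_rot"];print(s["tcp_pos"],q,"tool y",2*np.degrees(np.arctan2(q[1],q[0]))-90,s["contact_force"],s["moment"],s["width"],s["joint_pos"])
x=np.hstack([cv2.resize(a[0][140:320,270:470],(400,360)),cv2.resize(w[0][:, 50:583],(400,360))]);cv2.imwrite("pics/c7.png",x)
E
```

```text
[ 0.60333231 -0.24373383  0.0968197 ] [ 0.9795341  -0.2012637   0.00165857  0.00176457] tool y -113.22180218060242 [ 4.70112332 -6.77451673 -0.8229808 ] [-1.2701604  -0.88359536  0.12209793] 0.012971646497675458 [-0.37154409  0.85156627  1.03507823  1.77385316 -0.85025857  1.03194094
 -0.98482211]
```

View pics/c7.png

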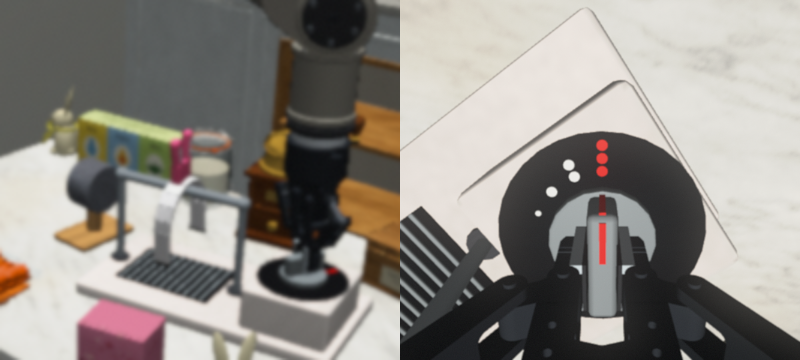

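The stripe lies in line with the three red dots (both at x≈602 in the crop), and the headband still hangs. One hold for steadiness, then I'll hand in.

Call:
carry_out([
  {"x": 0, "y": 0, "z": 0, "yaw": 0, "gripper": 1},
  {"x": 0, "y": 0, "z": 0, "yaw": 0, "gripper": 1},
  {"x": 0, "y": 0, "z": 0, "yaw": 0, "gripper": 1},
  {"x": 0, "y": 0, "z": 0, "yaw": 0, "gripper": 1},
  {"x": 0, "y": 0, "z": 0, "yaw": 0, "gripper": 1},
])

```text
time: 16.2
tcp_pos: [0.6033, -0.2437, 0.0968]
eef_rot: [0.98, -0.201, 0.002, 0.002]
contact_force: [3.6, -6.7, -1.6]
width: 0.0123
```

```bash
python3 - <<'E'
from h import *
w=cap("wrist","w6");s=readout.observe();q=s["eef_rot"];print("tool y",2*np.degrees(np.arctan2(q[1],q[0]))-90,s["moment"][2],s["width"],s["time"])
hsv=cv2.cvtColor(w[0],cv2.COLOR_BGR2HSV);m=cv2.inRange(hsv,(0,150,90),(8,255,255))|cv2.inRange(hsv,(172,150,90),(179,255,255))
k,lb,st,ce=cv2.connectedComponentsWithStats(m)
c=[ce[i].round(1).tolist() for i in range(1,k) if st[i,4]>20 and 280<ce[i][0]<360];print(c)
if len(c)>=4 and np.ptp([p[0] for p in c])<6: print(job.close_job())
E
```

```text
tool y -113.22061068750398 0.1294080013093061 0.012866621981259548 16.25
[[318.9, 193.2], [318.8, 210.8], [318.9, 227.9], [319.2, 284.1], [319.5, 324.5]]
the job is handed in; nothing more can be done
None
```

The pink-eared headband is hanging on its own over the middle of the steel bar, one leg on each side. The dial is turned to the third click, and the fingers were still holding it there when I handed in the job at 16.25 s.

- **Dial:** in the wrist view, the pointer stripe lines up with the three red dots to within 1 px. The tool turned 68.8°, which is 1.2 rad. The measured torque was 0.129 N m, matching the spring at the third click, and the angle did not drift during a 0.5 s hold.
- **Headband:** it was still hanging in the scene view after the dial was turned, the last time I viewed it before handing in.
- **Forces:** wrist forces read at the end of each move stayed below 10 N.
- **Other goods:** I did not touch the blue-eared headband or the goods around it. I did not compare before-and-after pictures of them.
- **Disagreement:** the two cameras placed the dial centre about 3 mm apart, so I used the average.

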